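# Issue a filter from the lever dispenser and ease its lid shut

### The job

Press the red lever of the filter dispenser right down with your fingertips so that the yellow lid lifts, and keep it down until the orange filter has rolled out into the tray. Then let the lever come up slowly under your fingers so that the lid eases fully shut without slamming, and move clear. Grasp and lift nothing, do not touch the lid or the filter themselves, and leave the other things where they stand.

Things in the scene. Friction and masses are not known exactly. Their poses are not given: they have to be found in the camera images.
- dispenser: Fixed blue filter dispenser: open chute, 94 mm wide inside, sloping 7 degrees down to its own -x. Origin on the table under the lid shaft, where the chute floor is 35 mm up. The filter waits at +x of the lid; the part at -x is the tray, its end wall 194 mm from the shaft. Chute sides stay below 115 mm over the table, two posts at the shaft reach 182 mm. The lever is on its -y side.
- lid_hinge (a point): Point on the axis of the shaft, above the dispenser's origin, 165 mm above the table. The shaft runs along the dispenser's y axis and is one piece with lid and lever.
- lid_shaft (a joint): Turn of the shaft carrying lid and lever: 0 = lever up, lid shut; 1.15 rad = lever fully down, lid fully up (stop). A return spring (about 3 N at the pad at first, 4 to 6 N fully down) slams it if the lever is let go. The filter passes under the lid above about 0.9 rad and then needs about 1 s to roll into the tray.
- lid_edge (a point): Middle of the lower edge of the lid, 110 mm from the shaft. The lid is a yellow flap lid, 84 mm wide and 110 mm long, hanging from the shaft across the chute; swings forward and up (towards the dispenser's -x) as the lever goes down. 
- lever_pad (a point): Centre of the upper face of the red pad on the lever (46 mm along the arm, 38 mm across, 8 mm thick), 120 mm along the arm from the shaft, 122 mm from the chute's middle. At rest the arm points to the dispenser's +x and 0.55 rad up; it turns down by the joint value. The pad is about 230 mm above the table at rest, about 100 mm fully down. Near its path only the shaft and posts stand higher than 115 mm.
- filter_center (a point): Centre of the orange oil filter with a white band, a can of diameter 56 and length 78 mm, 0.2 to 0.45 kg, lying across the chute against the back of the lid. Once in the tray its centre is about 165 mm from the shaft (dispenser's -x) and about 43 mm above the table.
- plug_box: Bystander, loose: small white carton with a blue band, 92 x 45 x 32 mm, lying. Origin at the centre of its underside. Leave alone.
- spare_filter: Bystander, loose: black spin-on filter standing upright, diameter 56, height 78 mm. Origin at the centre of its underside. Leave alone.
- bearing: Bystander, loose: steel bearing ring lying flat, diameter 62, height 18 mm. Origin at the centre of its underside. Leave alone.
- pad_carton: Bystander, loose: green carton with a yellow band, 110 x 75 x 60 mm. Origin at the centre of its underside. Leave alone.
- red_carton: Bystander, loose: white carton with a red band, 120 x 80 x 70 mm. Origin at the centre of its underside. Leave alone.
- oil_bottle: Bystander, loose: blue bottle with a pointed black spout, diameter 68, height 205 mm. Origin at the centre of its underside. Leave alone.
- blue_carton: Bystander, loose: blue carton with a white band, 130 x 100 x 60 mm. Origin at the centre of its underside. Leave alone.
- filter: The same orange filter; origin also at its centre, axis along its own y; it turns as it rolls.
Mind the look-alikes: they are no part of the job. Leave any turquoise look-alike of the filter alone.

How it is judged (in metres and radians):
On the way:
1. the filter has rolled into the tray while the lid is held up (x of filter_center in the frame of dispenser between -0.19 and -0.13 m and z of filter_center in the frame of dispenser below 0.065 m and y of filter_center in the frame of dispenser between -0.03 and 0.03 m and value of joint lid_shaft above 0.7 rad), for 0.1 s.
At the end, for the whole second after the job is handed in: The filter lies at rest (under 0.03 m/s) in the tray, its centre 130 to 190 mm in front of the shaft and within 30 mm of the chute's middle, and the lid is shut (within 0.04 rad) (x of filter_center in the frame of dispenser between -0.19 and -0.13 m and z of filter_center in the frame of dispenser below 0.065 m and y of filter_center in the frame of dispenser between -0.03 and 0.03 m and value of joint lid_shaft below 0.04 rad and linear speed of filter below 0.03 m/s); the robot touches nothing.
It fails at once if the lid slams: it closes faster than 1.5 rad/s (velocity of joint lid_shaft below -1.5 rad/s).
It fails at once if the robot touches the lid itself (over 1 N) (contact force between any of the fingers, the arm and lid_shaft_c1 above 1 N).
It fails at once if the robot touches the filter (over 0.5 N) (contact force between any of the fingers, the arm and filter above 0.5 N).
It fails at once if the filter is lifted (height (world z) of filter_center above 0.12 m).
It fails at once if a bystander is shifted or lifted by more than 20 mm (distance of any of plug_box, spare_filter, bearing, pad_carton, red_carton, oil_bottle, blue_carton from where it was at the start of the episode above 0.02 m).
It also fails if it takes over 45 s, if anything falls off the work surface, if the arm or the gripper's body presses on something with over 40 N, if the wrist force passes 120 N, or if a joint passes its speed limit or range.

### The arm

A 6-joint arm with a two-finger parallel gripper is mounted at the origin on the work surface. World frame = base frame: x ahead of the robot, y to its left, z up, the work surface at z = 0. Lengths are in m, angles in degrees, forces in N, time in s.
With the tool pointing down it reaches from about 0.375 to 0.75 m from the base axis. Payload 9 kg.
Tool frame: the origin (TCP) lies where the fingers leave the gripper's body, on its centre line; the fingertips stand 73 mm ahead of it and the grasp point (between the pads) lies 54 mm ahead of it (robot.tip_reach is the distance from the TCP to the fingertips, in m); z points along the fingers, y is the line along which they close (so a half turn about z gives the same grasp; the last joint's range is limited). The gripper opens to 85 mm and grips with 20 to 120 N. Pads are 22 mm wide; open, the fingers measure 114 mm over their backs; the gripper's body (76 mm by 85 mm) begins 54 mm behind the grasp point. The pads swing forward as they close: fully open they stand 13 mm farther back than shut.
Start: joints at [53.531, 5.964, 5.575, 89.605, 0, 77.527], TCP at [0.244, 0.548, 0.304] pointing down, gripper open.
Joint ranges: [-171.21, 171.21], [-48.23, 106.86], [-62.78, 66.21], [-105.2, 120.99], [-86.42, 89.51], [-180, 180]. Speed limits (degrees/s): [127.2, 127.2, 147.25, 180, 180, 180].

### API

Orientations are given as [roll, pitch, yaw] about the fixed x, y, z axes, in that order (R = Rz(yaw) Ry(pitch) Rx(roll)).
In Python, from plant import robot gives the robot as it stands. Calls block until the motion is done:
- robot.move_pose(position, orientation): joint-space move of the TCP to a pose.
- robot.line_to(position, vel=0.15, rotation=None, guard=None): straight line of the TCP; rotation=None keeps the orientation; vel is the mean speed in m/s. With guard (N) it stops when the force on the tool has changed by that much, and returns True; else False.
- robot.goto_joints(angles): joint-space move.
- robot.set_gripper(opening): finger opening in m; the grip force is fixed at half the most; returns when the fingers have stopped.
- robot.pause(seconds).
- robot.ik(position, orientation): joint angles nearest the present ones, or None.
- robot.observe(): the state.
- robot.grab_frame(name): name is "side" or "top" or "wrist"; returns the picture (400x640x3 uint8, blue, green, red); there is no depth.
- robot.get_calibration(name): a dict with "vertical_fov" (degrees; the focal length in pixels is half the picture's height over the tangent of half this angle, whatever the lens; pixels are square), "cx", "cy" (the principal point, pixels), "rvec" (rotation vector, rad) and "tvec" (3), from world to camera coordinates, as OpenCV has them. Camera axes: x right, y down, z forward; pixel columns grow to the right and rows downward; lengths in m; the calibration is good to about 2 mm. A picture is of the moment at which its call begins: read the wrist's pose just before it. get_calibration takes no time and is no camera call; for the wrist camera it gives the pose at the moment of the call.
A pose or a line that the arm cannot do raises robot.IKError and nothing moves.
- robot.job_done(): hands the job in; it is judged then, once.
The state is a dict: "time": time; "q": joint angles; "qvel": joint speeds; "joint_torque": joint torques, N m; "tool_pos": TCP position; "tcp_rot": TCP orientation; "ft_force": force on the tool from outside, world axes, zero at the start; "torque": the same for the moment, N m; "gripper_width": finger opening in m; "gripper_force": force on a finger pad.
Only numpy, scipy, OpenCV 4.12 (cv2) and the standard library are available. Lean on these libraries where they do the work, as an engineer would, in place of code of your own. Each camera call takes 0.05 s, during which the arm holds its last target. There are 200 camera calls.

## Working session

There is one attempt and no reset: what is moved stays moved. The work goes in short steps, each a Python script; the robot and the scene stay as the last script left them, time stands still between calls to the robot, and variables do not carry over. Pictures are saved under pics/ and viewed, at most 10 in all, crops included, and the job is handed in when it is done.

```bash
mkdir -p pics; ls; python3 - <<'E'
from plant import robot
import cv2,numpy as np
for n in("top","side"):
    cv2.imwrite(f"pics/{n}0.png",robot.grab_frame(n)); print(n,robot.get_calibration(n))
o=robot.observe();print(o["tcp_rot"],o["ft_force"],o["time"])
E
```

```text
pics
top {'vertical_fov': 42.31954480133994, 'cx': 324.3116874210699, 'cy': 204.2786539378427, 'rvec': array([ 2.20948789, -2.15252061,  0.08221596]), 'tvec': array([0.03759809, 0.62230622, 1.92689196])}
side {'vertical_fov': 54.802996448898995, 'cx': 321.98074417245044, 'cy': 204.0935921384245, 'rvec': array([ 1.9368682 , -0.8256169 ,  0.47085028]), 'tvec': array([-0.38533261,  0.37032817,  0.97445046])}
[-1.79932857e+02 -1.38811524e-02  1.56006480e+02] [ 0.70769836 -0.40541097 -0.31791163] 0.1
```

View pics/top0.png

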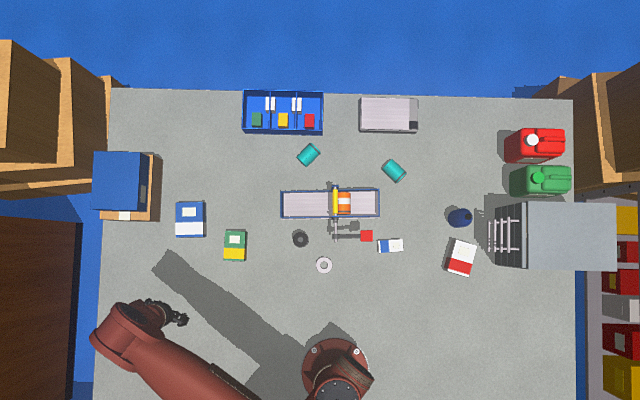

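View pics/side0.png

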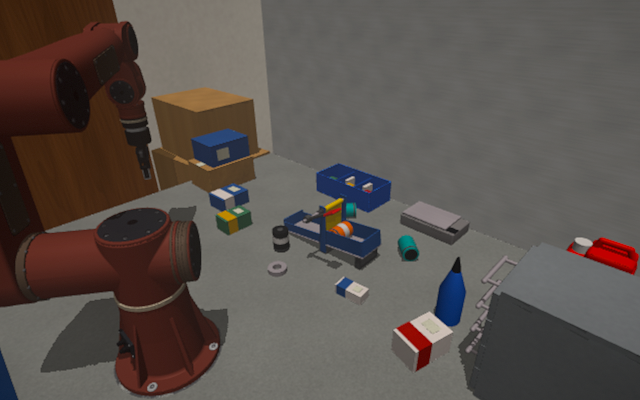

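The top view shows the dispenser at about (330,203), with its +x to image right and the red pad at about (366,236). The spare filter is at (300,239) and the bearing at (324,265). I'll enlarge both views.

```bash
python3 - <<'E'
import cv2
a=cv2.imread("pics/top0.png")[170:280,270:420];b=cv2.imread("pics/side0.png")[185:275,270:400]
a=cv2.resize(a,None,fx=5,fy=5,interpolation=cv2.INTER_CUBIC);b=cv2.resize(b,None,fx=6,fy=6,interpolation=cv2.INTER_CUBIC)
cv2.imwrite("pics/topc.png",a);cv2.imwrite("pics/sidec.png",b)
E
```

```text
(no output)
```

View pics/topc.png

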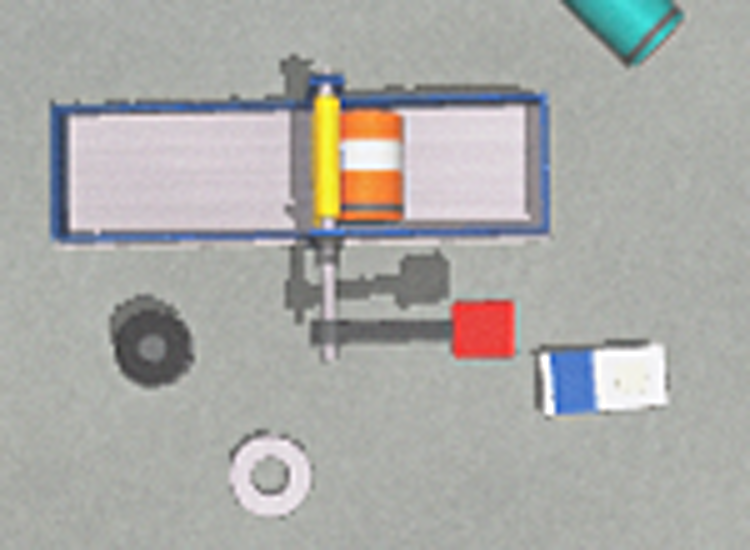

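View pics/sidec.png

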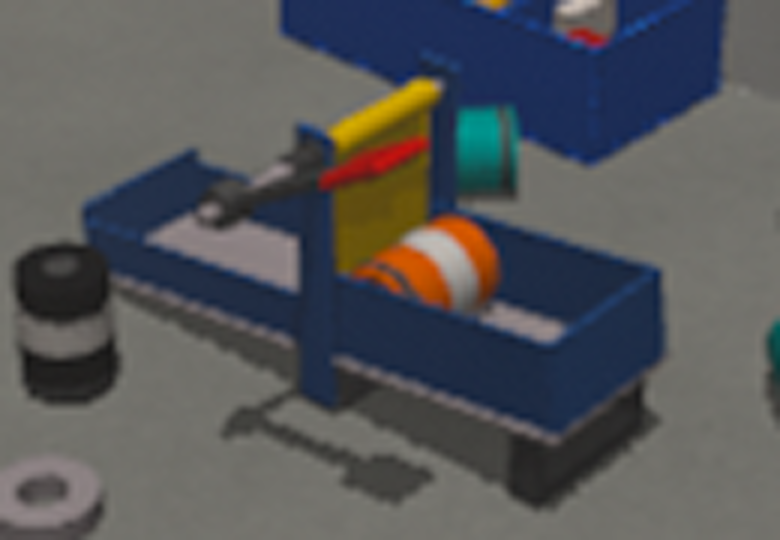

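The top crop gives the shaft line from (326,85) to (330,358), the lid middle at (327,157) and the pad centre at (484,329). Now I'll convert these to world coordinates and compare with the given sizes.

```bash
cat > h.py <<'E'
import cv2,numpy as np
from plant import robot
def bp(uv,z,cal):
    f=200/np.tan(np.radians(cal["vertical_fov"]/2));R=cv2.Rodrigues(cal["rvec"])[0];c=-R.T@cal["tvec"]
    d=R.T@np.array([(uv[0]-cal["cx"])/f,(uv[1]-cal["cy"])/f,1]);return c+d*(z-c[2])/d[2]
def proj(P,cal):
    f=200/np.tan(np.radians(cal["vertical_fov"]/2));K=np.array([[f,0,cal["cx"]],[0,f,cal["cy"]],[0,0,1]])
    return cv2.projectPoints(np.atleast_2d(P).astype(float),cal["rvec"],cal["tvec"],K,None)[0][:,0]
E
python3 - <<'E'
from h import *
c=robot.get_calibration("top")
for n,p,z in(("shaftfar",(326,85),.165),("shaftnear",(330,358),.165),("lidmid",(327,157),.172),("pad",(484,329),.23),("trayendL",(57,108),.07),("trayendR",(57,238),.07),("backL",(547,97),.11),("backR",(547,233),.11),("spare",(152,346),.078),("plug",(602,379),.032)):
    print(n,bp((270+(p[0])/5,170+p[1]/5),z,c).round(4))
b=[bp((270+u/5,170+v/5),.23,c) for u,v in((453,302),(514,302),(514,357),(453,357))];print(np.round(b,3))
E
```

```text
shaftfar [0.672  0.0168 0.165 ]
shaftnear [0.481  0.0093 0.165 ]
lidmid [0.6208 0.015  0.172 ]
pad [ 0.5027 -0.0922  0.23  ]
trayendL [0.6604 0.2134 0.07  ]
trayendR [0.5643 0.2103 0.07  ]
backL [ 0.6736 -0.1442  0.11  ]
backR [ 0.5751 -0.1459  0.11  ]
spare [0.4868 0.1376 0.078 ]
plug [ 0.4714 -0.1971  0.032 ]
[[ 0.52  -0.071  0.23 ]
 [ 0.521 -0.112  0.23 ]
 [ 0.484 -0.113  0.23 ]
 [ 0.483 -0.072  0.23 ]]
```

The geometry agrees with the given sizes. The predicted pad position from the hinge is (0.502,-0.092), and the measured one is (0.503,-0.092). I'll plan the arc with the fingers square to the pad and check the IK first.

```bash
cat >> h.py <<'E'
from scipy.spatial.transform import Rotation as Ro
ex=np.array([.035,-.9994,0]);ey=np.array([.9994,.035,0]);ez=np.array([0,0,1.])
PAD0=np.array([.5023,-.0918,0]);H=PAD0-.12*np.cos(.55)*ex;H[2]=.165
def pose(th,off,flip=1,tilt=1.,r=.12):
    "TCP pose with the tips off metres over the pad at joint value th"
    p=.55-th;a=np.cos(p)*ex+np.sin(p)*ez
    n=-np.sin(p)*ex+np.cos(p)*ez
    q=p*tilt;m=-np.sin(q)*ex+np.cos(q)*ez;b=np.cos(q)*ex+np.sin(q)*ez
    z=-m;y=flip*b;x=np.cross(y,z)
    return H+r*a+off*n+robot.tip_reach*m, Ro.from_matrix(np.c_[x,y,z]).as_euler("xyz",degrees=True), n
E
python3 - <<'E'
from h import *
print(robot.tip_reach)
for f in(1,-1):
  for t in(1,.5):
    for th in(0,.4,.8,1.2):
        P,o,n=pose(th,.03*(th==0),f,t);q=robot.ik(P,o);print(f,t,th,P.round(3),o.round(0),None if q is None else np.round(q,0))
E
```

```text
0.0726
1 1 0 [ 0.5   -0.038  0.315] [148.   0.   2.] [ -6. -13. -15.  83. -31. 171.]
1 1 0.4 [ 0.502 -0.097  0.255] [171.   0.   2.] [-22. -12. -18.  81.  -8. 156.]
1 1 0.8 [ 0.503 -0.124  0.206] [-166.    0.    2.] [-34.  -1. -13.  87.  12. 143.]
1 1 1.2 [ 0.504 -0.129  0.15 ] [-143.    0.    2.] [-41.  17.  -5.  96.  26. 131.]
1 0.5 0 [ 0.501 -0.056  0.323] [164.  -0.   2.] [-14. -13. -12.  87. -15. 163.]
1 0.5 0.4 [ 0.503 -0.103  0.255] [176.   0.   2.] [-24. -11. -16.  83.  -4. 154.]
1 0.5 0.8 [ 0.503 -0.115  0.207] [-173.    0.    2.] [-30.  -5. -16.  83.   6. 148.]
1 0.5 1.2 [ 0.503 -0.108  0.161] [-161.    0.    2.] [-34.   1. -16.  84.  15. 143.]
-1 1 0 [ 0.5   -0.038  0.315] [-148.    0. -178.] [ -6. -13. -15.  83. -31.  -9.]
-1 1 0.4 [ 0.502 -0.097  0.255] [-171.    0. -178.] [-22. -12. -18.  81.  -8. -24.]
-1 1 0.8 [ 0.503 -0.124  0.206] [ 166.    0. -178.] [-34.  -1. -13.  87.  12. -37.]
-1 1 1.2 [ 0.504 -0.129  0.15 ] [ 143.    0. -178.] [-41.  17.  -5.  96.  26. -49.]
-1 0.5 0 [ 0.501 -0.056  0.323] [-164.    0. -178.] [-14. -13. -12.  87. -15. -17.]
-1 0.5 0.4 [ 0.503 -0.103  0.255] [-176.    0. -178.] [-24. -11. -16.  83.  -4. -26.]
-1 0.5 0.8 [ 0.503 -0.115  0.207] [ 173.    0. -178.] [-30.  -5. -16.  83.   6. -32.]
-1 0.5 1.2 [ 0.503 -0.108  0.161] [ 161.    0. -178.] [-34.   1. -16.  84.  15. -37.]
```

```bash
python3 - <<'E'
from h import *
robot.line_to([.244,.548,.40],vel=.25)
robot.set_gripper(0)
P,o,n=pose(0,.08,-1);robot.move_pose(P,o)
P,o,n=pose(0,.025,-1);robot.line_to(P,vel=.15)
f0=robot.observe()["ft_force"]
cv2.imwrite("pics/t1.png",cv2.resize(robot.grab_frame("top")[190:260,310:410],None,fx=6,fy=6,interpolation=cv2.INTER_CUBIC))
cv2.imwrite("pics/s1.png",cv2.resize(robot.grab_frame("side")[150:250,270:400],None,fx=6,fy=6,interpolation=cv2.INTER_CUBIC))
hit=robot.line_to(pose(0,-.012,-1)[0],vel=.02,guard=2.)
s=robot.observe();print(hit,s["time"],f0,s["ft_force"],"off",(np.array(s["tool_pos"])-pose(0,0,-1)[0])@n,s["gripper_width"])
E
```

```text
True 5.4333 [ 1.08266281  0.59831307 -0.3026884 ] [ 0.81038832 -0.16016404  1.28045232] off 0.0019772774450415777 4.249684265428229e-05
```

View pics/s1.png

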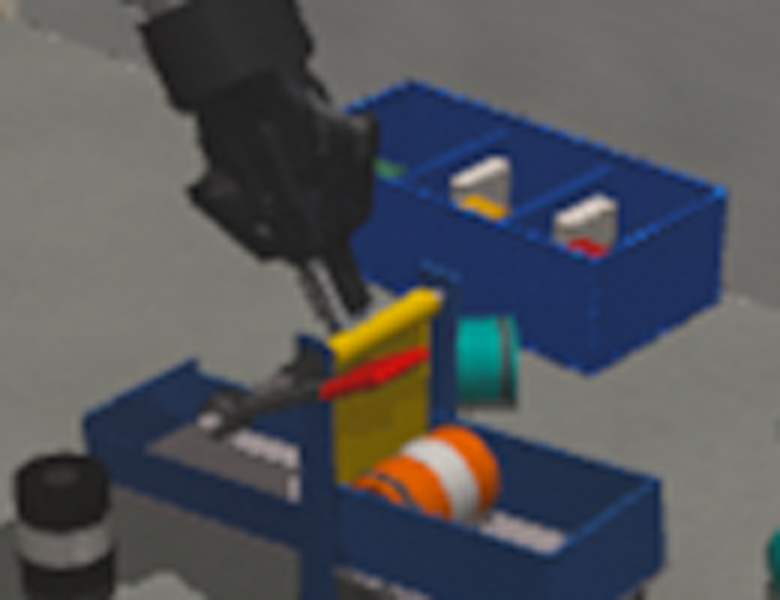

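View pics/t1.png

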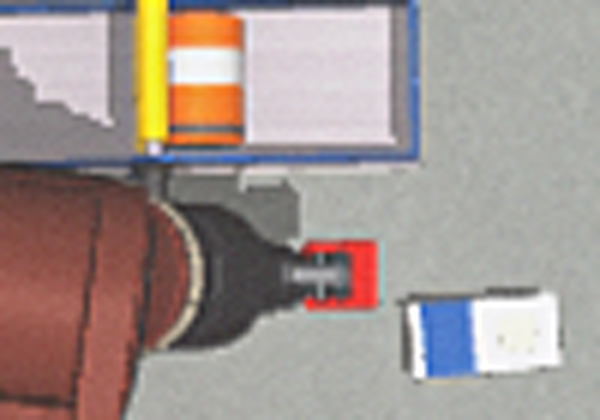

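The tips sit centred on the red pad, and contact came 2 mm above the modelled surface as expected. Next I'll press along the arc.

```bash
python3 - <<'E'
from h import *
def seg(th,off,**k):
    P,o,n=pose(th,off,-1);h=robot.line_to(P,rotation=o,**k);s=robot.observe()
    print(round(th,3),h,round(s["time"],2),"n-force %.1f"%(n@s["ft_force"]),np.round(s["ft_force"],1));return h
for th in np.linspace(0.12,1.08,9):
    if seg(th,.001,vel=.06,guard=25): break
else:
    for th in (1.11,1.14,1.17):
        if seg(th,.001,vel=.02,guard=10): break
robot.pause(1.5)
s=robot.observe();print(s["time"],s["ft_force"])
im=robot.grab_frame("side");cv2.imwrite("pics/s2.png",cv2.resize(im[170:270,270:400],None,fx=6,fy=6,interpolation=cv2.INTER_CUBIC))
cv2.imwrite("pics/t2.png",cv2.resize(robot.grab_frame("top")[170:260,270:420],None,fx=5,fy=5,interpolation=cv2.INTER_CUBIC))
E
```

```text
0.12 False 5.88 n-force 1.6 [-0.2  0.1  1.7]
0.24 False 6.32 n-force 0.5 [0.8 0.6 0.4]
0.36 False 6.75 n-force -0.4 [-0.2 -0.6 -0.3]
0.48 False 7.18 n-force 0.3 [1.3 0.1 0.3]
0.6 False 7.62 n-force -0.1 [-0.2  0.8 -0.1]
0.72 False 8.05 n-force 3.6 [-1.9 -2.1  3.4]
0.84 False 8.48 n-force 3.8 [-1.1 -2.2  3.3]
0.96 False 8.92 n-force 2.7 [-1.1 -1.7  2.3]
1.08 False 9.35 n-force 3.9 [-2.  -2.9  2.9]
1.11 False 9.71 n-force 3.2 [ 2.  -0.3  3.6]
1.14 False 10.07 n-force 8.6 [ 0.4 -1.9  9.1]
1.17 True 10.28 n-force 11.2 [-2.8 -3.  11.8]
11.775 [-2.55866921 -3.40276387  9.28683933]
```

View pics/s2.png

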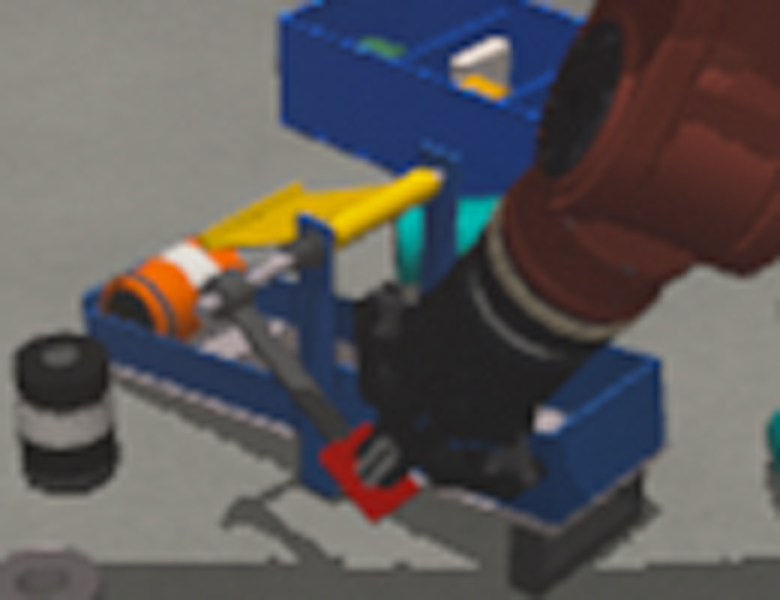

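View pics/t2.png

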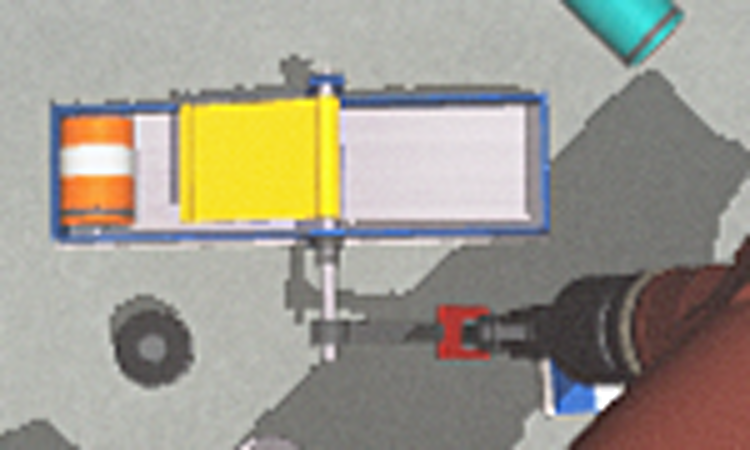

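The lever is at its stop, the lid is up, and the filter lies against the tray end wall at about (97,165) in the top crop. I'll ease the lever back up slowly.

```bash
python3 - <<'E'
from h import *
for th in np.linspace(1.1,-.0,12):
    P,o,n=pose(th,.001,-1);robot.line_to(P,rotation=o,vel=.04)
P,o,n=pose(0,.02,-1);robot.line_to(P,vel=.02)
P,o,n=pose(0,.10,-1);robot.line_to(P,vel=.15)
robot.pause(.5);s=robot.observe();print(s["time"],s["ft_force"])
a=robot.grab_frame("side")[150:270,270:400];t=robot.grab_frame("top")[170:280,270:420]
r=lambda i:cv2.resize(i,(390,400),interpolation=cv2.INTER_CUBIC)
cv2.imwrite("pics/f.png",np.hstack([r(a),r(t)]))
E
```

```text
19.9583 [-0.95548389  0.11569241  0.56095111]
```

View pics/f.png

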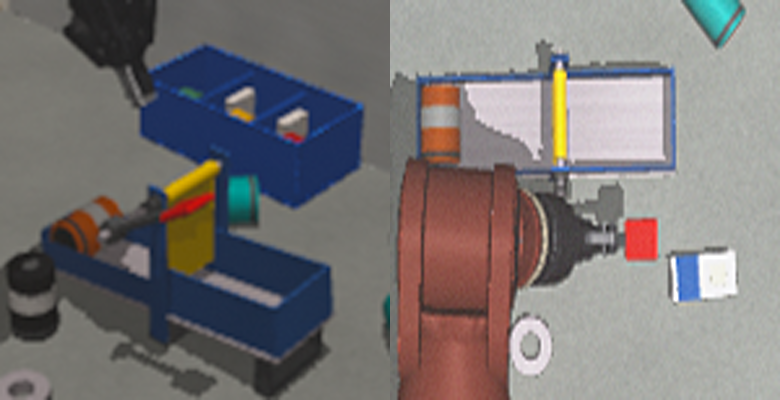

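The lid hangs shut at about (560,115), the filter is in the tray at about (440,120), and the gripper is clear. The spare filter, bearing and plug box are where they were.

```bash
python3 -c "
from plant import robot
print(robot.job_done())"
```

```text
the job is handed in; nothing more can be done
None
```

I pressed the lever to its stop and the filter rolled into the tray. I then eased the lid shut, moved the arm clear and handed the job in at about 20 s; the hand-in returned no verdict.

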